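# Latch the label printer's head lever and hold its recessed calibration button

## Task

Get the parts-room label printer ready for calibration: push its raised head lever down until the detent keeps it down by itself, and only then take the thin stylus from its stand and, with its tip through the small round aperture in the printer's deck, press the recessed calibration button all the way down. Finish while still holding the button down with the stylus in the gripper: do not let go or put the stylus down at the end. Do not press the raised feed button and leave everything else on the table where it is.

Things in the scene. Friction and masses are not known exactly. Their poses are not given: they have to be found in the camera images.
- printer: grey desktop label printer, fixed to the table, 240 x 200 mm on plan; origin under its centre, x from the control deck (robot side) to the roll hump, y to its left, z up. The flat deck (x -120 to +20 mm) is 100 mm high, the hump behind it (x +20 to +120 mm) 145 mm. On the deck, from y + to y -: the head lever, the raised feed button, the aperture with the recessed calibration button
- aperture (a point): centre of the mouth of the round aperture in the deck, 17 mm across, at deck height (100 mm above the table), at x -75, y -55 mm of the printer; a straight vertical bore with the calibration button at the bottom
- cal_button_top (a point): centre of the top face of the recessed calibration button (16 mm across), 22 mm below the mouth of the aperture when up; moves with the button
- cal_button (a joint): travel of the recessed calibration button, m: 0 up, 0.005 fully down. Sprung: about 2 N to start, 5 N fully down; it comes back up when let go
- feed_button (a joint): travel of the raised white feed button (20 mm across, its top 8 mm above the deck, 55 mm to the +y side of the aperture), m: 0 up, 0.004 down, 2 to 4 N. Not to be pressed
- lever (a joint): angle of the head lever, rad: 0 raised (as at the start), 0.45 fully down and level. Hinged at the front of the hump (printer x +10, y +60, z 120 mm), it reaches 121 mm towards the robot side. A spring pushes it back up with 8 to 9 N at the pad when raised, falling to nothing at about 0.30 rad; past that an over-centre detent pulls it fully down to its stop and keeps it there with about 4 N
- lever_pad (a point): centre of the upper face of the black pad at the lever's end (32 mm along the lever, 36 mm across, 14 mm thick), 105 mm from the hinge and 7 mm off the lever's centre line; moves with the lever, from about 172 mm above the table when raised to 127 mm when down, and then 105 mm to the -x side of the hinge
- stylus: metal stylus standing upright in its stand, loose: a round steel tip shaft 7 mm across and 45 mm long, below a square aluminium barrel 12 x 12 mm and 75 mm long (total 120 mm, 40 g). Origin at the end of the tip, z along it to the barrel's top, x and y square to the barrel's faces. The barrel rests on the stand's top and the shaft hangs in its hole, tip 15 mm above the table
- stylus_tip (a point): end of the stylus tip (the body's origin)
- stylus_grip (a point): point on the stylus axis in the barrel, 95 mm above the tip, where to grip it
- stylus_stand: fixed aluminium block 50 x 50 mm, 60 mm high, with a central hole 10 mm across and 50 mm deep that holds the stylus; origin under its centre
- marker_stand: a like block with a 25 mm hole, 40 mm deep, that holds the marker; origin under its centre
- marker: thick round marker pen, 24 mm across, 120 mm long, standing 20 mm above the table in its own stand; origin at the middle of its foot. Not needed; too thick for the aperture
- label_roll: white roll of labels standing on its end, 84 mm across, 50 mm high; origin under its centre. Leave alone
- bushing: steel bushing, 26 mm across, 28 mm high; origin under its centre. Leave alone
- pin: dark steel pin standing upright, 18 mm across, 45 mm high; origin under its centre. Leave alone
- cap_nut: brass cap nut, 34 mm across, 24 mm high; origin under its centre. Leave alone
- spanner: open spanner lying flat; origin under its middle. Leave alone
Mind the look-alikes: they are no part of the job. Of the things shaped like the stylus, the metal one is meant.

How it is judged:
By the outcome, as a careful person would: the job done as asked, in the order asked, and still so for the second after the job is handed in, while the arm keeps its last pose, push and grip.
It also fails if it takes over 59 s, if anything falls off the work surface, if the arm or the gripper's body presses on something with over 40 N, if the wrist force passes 120 N, or if a joint passes its speed limit or range.

## Robot

A 7-joint arm with a two-finger parallel gripper is mounted at the origin on the work surface. World frame = base frame: x ahead of the robot, y to its left, z up, the work surface at z = 0. Lengths are in m, angles in rad, forces in N, time in s.
With the tool pointing down it reaches from about 0.4 to 0.85 m from the base axis. Payload 4.4 kg.
Tool frame: the origin (TCP) lies midway between the tips of the shut fingers; the grasp point (between the pads) lies 19 mm behind it; z points along the fingers, y is the line along which they close (so a half turn about z gives the same grasp; the last joint's range is limited). The gripper opens to 94 mm and grips with 3 to 60 N. Pads are 16 mm wide; open, the fingers measure 119 mm over their backs; the gripper's body (75 mm by 177 mm) begins 78 mm behind the grasp point.
Start: joints at [-1.197, 0.628, 0.038, 1.517, -0.027, 0.996, -0.02], TCP at [0.277, 0.588, 0.205] pointing down, gripper open.
Joint ranges: [-3.06, 3.06], [-0.37, 2.12], [-1.25, 1.32], [0.18, 2.47], [-1.1, 4.24], [0.23, 1.98], [-2.94, 2.94]. Speed limits (rad/s): [2.57, 2.57, 3.14, 3.14, 3.14, 3.14, 3.14].

## Interface

Orientations are given as a rotation vector (axis times angle).
In Python, from cell import env, imaging gives the robot as it stands. The module is installed in compiled form; this text tells all that it offers.
- The arm moves only by the tool carry_out, never from a script. Its argument "rows" is a list of rows, each a list of 2 entries, a list of its own where there are three numbers: the shift along the tool's x, y, z in mm, then the turn, a rotation vector about the tool's x, y, z in degrees. In form: [[[dx, dy, dz], [rx, ry, rz]], ...]. A call has 1 to 5 rows; each row is the pose to reach, as a shift and turn from the pose commanded when the call began, along the tool's axes at that moment; what a row does not reach only later rows make up. A row lasts 1/12 s, in which the tool goes at most 41.7 mm and 7.16 degrees, less where a joint would pass 70% of its speed; a pose out of reach is approached as far as the arm can. A call with a gripper value outside its range is refused whole. "fingers" is the opening, from 0 (shut) to 1 (fully open), set as the call begins (left out, the last holds). The fingers move at their own pace and stop on an object; "grip_force" is the grip in N (left out, the last holds). Time passes only in rows, so rows that repeat a pose let the fingers close. It gives the time, the measured TCP pose, the force, the opening and the grip force at its end, in the units of the state.
- env.get_obs(): the state, without advancing time (a new reading comes with each control period).
- imaging.capture(name): name is "side" or "top" or "wrist"; returns a dict with "pixels" (400x640x3 uint8, red, green, blue), "camera_matrix" (3x3 intrinsics, pixels), "k1" (the pictures are not rectified: a ray, as slopes to the right and down, at radius r is drawn at 1 + k1 r^2 times it, then the intrinsics apply), "eye" and "orientation" of the camera in the world. Camera axes: x right, y up, looking along -z (the intrinsics and any distortion apply to the point x, -y, -z); pixel columns grow to the right and rows downward; lengths in m; the calibration is good to about 2 mm. A picture is of the moment at which its call begins. There is no depth.
- env.sign_off(): hands the job in; it is judged then, once.
Trained networks look in a picture, given as the dict that the camera call returned (one of the last four; its "shot" number tells which), for a name from the list of things; names that differ only in an ending like _2 or _b are one class to them, and where a whole thing is asked for, a point or a joint stands for the part that bears it (a point fixed in the world has none). Each returns a list of dicts, best first, with "score" (0 to 1); they miss things now and then, are a little off and sometimes report something else, mostly with a low value. They report only what shows in the picture. A call takes as long as a camera call. They do not tell look-alikes from the thing itself.
- imaging.search_frame(target, picture): "at" ([x, y, z] in m, in world coordinates, good to about 4 mm: the middle of the surface that is visible of it).
The state is a dict: "time": time; "q": joint angles; "joint_vel": joint speeds; "tau": joint torques, N m; "tool_pos": TCP position; "tool_rot": TCP orientation; "force": force on the tool from outside, world axes, zero at the start; "torque": the same for the moment, N m; "gripper_width": opening from 0.0 (shut) to 1.0 (fully open); "finger_force": force on a finger pad.
Only numpy, scipy, OpenCV 4.12 (cv2) and the standard library are available. Lean on these libraries where they do the work, as an engineer would, in place of code of your own. Each camera call takes 0.05 s, during which the arm holds its last target. There are 200 camera calls.

## Working session

There is one attempt and no reset: what is moved stays moved. The work goes in short steps, Python scripts to look and compute and a tool call to move; the robot and the scene stay as the last step left them, time stands still between calls to the robot, and variables do not carry over. Pictures are saved under pics/ and viewed, at most 10 in all, crops included, and the job is handed in when it is done.

Besides the shell and the picture viewer there is one more tool, called after "Request:" in YAML: its name, and indented under it one key for each argument. carry_out: Moves the arm, as the interface text tells. Its arguments: {"type":"object","properties":{"rows":{"type":"array","items":{"type":"array"}},"fingers":{"type":"number"},"grip_force":{"type":"number"}},"required":["rows"]}

```bash
mkdir -p pics; cat > h.py <<'E'
from cell import env, imaging
import numpy as np, cv2
from scipy.spatial.transform import Rotation as R
def rot(c):
    o=np.array(c["orientation"],float)
    return o if o.shape==(3,3) else R.from_rotvec(o).as_matrix() if o.size==3 else R.from_quat(o).as_matrix()
def cap(n,f=None):
    c=imaging.capture(n)
    if f: cv2.imwrite(f"pics/{f}.png",c["pixels"][:,:,::-1])
    return c
def proj(c,P):
    p=(np.atleast_2d(P)-c["eye"])@rot(c); s=np.c_[p[:,0],-p[:,1]]/-p[:,2:]
    s=s*(1+c["k1"]*(s**2).sum(1,keepdims=True)); K=np.array(c["camera_matrix"])
    return s*[K[0,0],K[1,1]]+K[:2,2]
def unproj(c,uv,z):
    K=np.array(c["camera_matrix"]); d=(np.array(uv,float)-K[:2,2])/[K[0,0],K[1,1]]; s=d.copy()
    for _ in range(20): s=d/(1+c["k1"]*(s@s))
    r=rot(c)@np.array([s[0],-s[1],-1]); e=np.array(c["eye"]); return e+r*(z-e[2])/r[2]
def rel(P,Rw=None):
    "tool-frame shift mm from measured pose to world P; turn deg to Rw"
    o=env.get_obs(); T=R.from_rotvec(o["tool_rot"])
    t=None if Rw is None else (T.inv()*Rw).as_rotvec(degrees=True).round(2)
    return (T.inv().apply(np.array(P)-o["tool_pos"])*1000).round(1),t
E
python3 - <<'E'
from h import *
o=env.get_obs(); print(o)
for n in("top","side"):
    c=cap(n,n); print(n,c["eye"],c["orientation"],c["camera_matrix"],c["k1"])
    for t in("printer","stylus","stylus_stand","marker","marker_stand","lever_pad","aperture","feed_button","label_roll","stylus_grip","spanner"):
        try: print(t,[(np.round(d["at"],3).tolist(),round(d["score"],2)) for d in imaging.search_frame(t,c)[:4]])
        except Exception as e: print(t,e)
E
```

```text
{'time': 0.0, 'q': array([-1.19683575,  0.62931255,  0.03842868,  1.51834625, -0.02701131,
        0.99629189, -0.02002412]), 'joint_vel': array([-0.00013101,  0.00136856,  0.00029131,  0.00233108, -0.00101079,
       -0.00109417,  0.00012037]), 'tau': array([-1.32606006e-04, -5.49731112e+01,  1.14300907e+00, -1.86637652e+01,
       -5.24165737e-02,  2.36996915e-02,  1.70669477e-04]), 'tool_pos': array([0.27640401, 0.58757929, 0.2045826 ]), 'tool_rot': array([-6.85163927e-01, -3.06555933e+00,  2.82297699e-03]), 'force': array([-1.02727638,  0.26363046, -0.16459823]), 'torque': array([-0.03675007, -0.07604086,  0.05920261]), 'finger_force': 0.0, 'gripper_width': 0.9997424211887148}
top [0.41527076 0.0439798  1.28503609] [ 0.07175154 -0.06093136 -1.58493319] [[377.64298409   0.         319.11003381]
 [  0.         377.64298409 193.74756361]
 [  0.           0.           1.        ]] -0.004814210091983507
printer [([0.629, 0.097, 0.1], 0.57)]
stylus [([0.457, -0.225, 0.123], 0.62), ([0.446, -0.29, 0.094], 0.54)]
stylus_stand [([0.459, -0.216, 0.059], 0.68)]
marker [([0.622, -0.232, 0.12
[... 461 characters left out ...]
 193.56688382]
 [  0.           0.           1.        ]] -0.013566734222116685
printer [([0.612, 0.047, 0.103], 0.75)]
stylus [([0.456, -0.234, 0.104], 0.6), ([0.448, -0.298, 0.082], 0.47), ([0.618, -0.241, 0.105], 0.31)]
stylus_stand [([0.443, -0.239, 0.044], 0.72)]
marker [([0.614, -0.243, 0.106], 0.8)]
marker_stand [([0.61, -0.257, 0.04], 0.98)]
lever_pad [([0.611, 0.048, 0.102], 0.72), ([0.554, 0.143, 0.163], 0.51)]
aperture [([0.613, 0.046, 0.1], 0.96), ([0.438, -0.242, 0.044], 0.55)]
feed_button []
label_roll [([0.594, 0.336, 0.042], 0.78)]
stylus_grip [([0.444, -0.298, 0.081], 0.64), ([0.459, -0.234, 0.104], 0.49), ([0.595, 0.336, 0.038], 0.29)]
spanner [([0.414, 0.45, 0.006], 0.45)]
```

View pics/top.png

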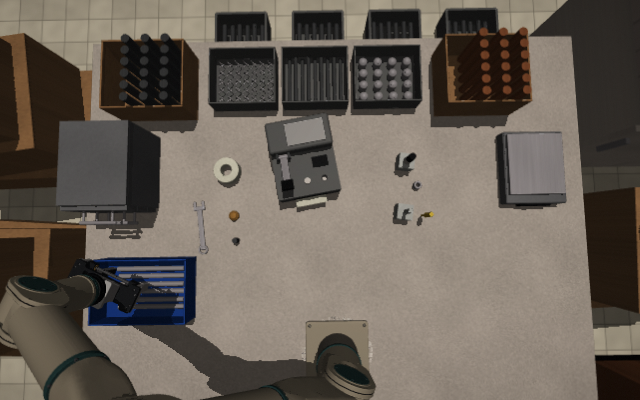

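View pics/side.png

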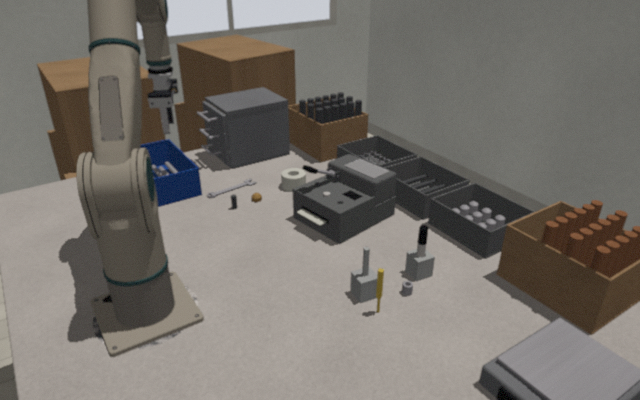

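The top view shows the printer at about (302,158), with the lever pad near (287,187), feed button (308,181) and aperture (324,179). The metal stylus is in its stand at (404,212), and the yellow look-alike is at (428,214). The side view agrees: metal stylus at (366,262), yellow one at (380,290).

```bash
python3 - <<'E'
import cv2,numpy as np
a=cv2.imread("pics/top.png"); b=cv2.imread("pics/side.png")
g=lambda i,x,y,w,h,s:cv2.resize(i[y:y+h,x:x+w],None,fx=s,fy=s,interpolation=cv2.INTER_CUBIC)
A=g(a,260,110,90,100,5) # 450x500
B=g(a,390,190,50,40,7) #350x280
C=g(b,340,240,50,40,7)
o=np.zeros((560,800,3),np.uint8); o[:500,:450]=A; o[:280,450:]=B; o[280:560,450:]=C
cv2.imwrite("pics/m1.png",o)
E
```

```text
(no output)
```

View pics/m1.png

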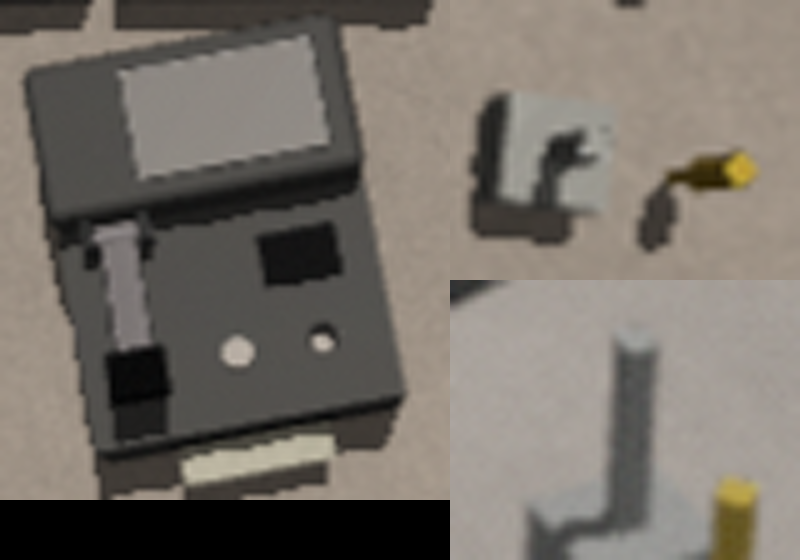

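The crop shows the aperture at (322,338), the feed button at (238,351) and the pad at (139,374). The stand's top face has corners at about (512,92), (615,105), (603,212) and (497,205). In the side crop the stylus top is at (637,332).

```bash
cat > m.py <<'E'
from h import *
from scipy.optimize import least_squares
E
python3 - <<'E'
from m import *
c=cap("top"); s=cap("side")
P=lambda x,y:((x+.5)/5-.5+260,(y+.5)/5-.5+110)
pts=[((-75,-55,100),P(322,338)),((-75,0,108),P(238,351)),((-120,-100,100),P(403,398)),((-120,100,100),P(100,452)),((120,100,145),P(28,75)),((120,-100,145),P(335,17))]
L=np.array([p[0] for p in pts])/1000; uv=np.array([p[1] for p in pts])
W=lambda v,q:R.from_euler('z',v[2]).apply(q)+[v[0],v[1],0]
f=lambda v:(proj(c,W(v,L))-uv).ravel()
r=least_squares(f,[.63,.09,.2],x_scale=[.01,.01,.01]); print("printer",r.x,np.degrees(r.x[2]),f(r.x).reshape(-1,2).round(1).tolist())
pad=W(r.x,np.array([[.010-.105*np.cos(.45)-.007*np.sin(.45)*-1,.06,.172]]))[0]
print("pad pred",pad,"pad px meas",unproj(c,P(139,374),.172))
print("ap",W(r.x,L[:1]))
Q=lambda x,y:((x-450+.5)/7-.5+390,(y+.5)/7-.5+190)
k=[unproj(c,Q(*q),.06) for q in((512,92),(615,105),(603,212),(497,205))]
print("stand",np.mean(k,0),np.round(k,3).tolist())
print("stylus top side",unproj(s,((637-450+.5)/7-.5+340,(332-280+.5)/7-.5+240),.135))
print(rot(c)[:,2], R.from_rotvec(env.get_obs()["tool_rot"]).as_matrix().round(3))
E
```

```text
printer [0.63026756 0.10023314 0.1672089 ] 9.580364437718464 [[0.5, 0.7], [0.1, 0.9], [1.0, 0.1], [-0.9, 0.8], [-1.6, -1.2], [0.8, -1.3]]
pad pred [0.53991622 0.14583185 0.172     ] pad px meas [0.53865446 0.14456865 0.172     ]
ap [[0.56546727 0.0335179  0.1       ]]
stand [ 0.45691193 -0.22501583  0.06      ] [[0.486, -0.205, 0.06], [0.479, -0.253, 0.06], [0.43, -0.245, 0.06], [0.434, -0.197, 0.06]]
stylus top side [ 0.46178694 -0.22351764  0.135     ]
[-0.08424658 -0.00622739  0.99642548] [[-0.905  0.426 -0.   ]
 [ 0.426  0.905  0.   ]
 [ 0.     0.    -1.   ]]
```

Request:
carry_out:
  rows:
    - [[-20,-14,-9],[0,0,0]]
    - [[-50,-35,-18],[0,0,0]]
    - [[-80,-56,-27],[0,0,0]]
    - [[-110,-77,-36],[0,0,0]]
    - [[-140,-97,-45],[0,0,0]]
  fingers: 0

```text
time: 1.72
tool_pos: [0.3627, 0.4391, 0.2509]
tool_rot: [0.685, 3.066, -0.0]
force: [0.3, -1.0, 1.2]
gripper_width: 0.681
finger_force: 0.0
```

Request:
carry_out:
  rows:
    - [[-28,-19,0],[0,0,0]]
    - [[-56,-39,0],[0,0,0]]
    - [[-84,-58,0],[0,0,0]]
    - [[-112,-78,0],[0,0,0]]
    - [[-140,-97,0],[0,0,0]]

```text
time: 2.13
tool_pos: [0.4481, 0.2918, 0.2508]
tool_rot: [0.685, 3.066, 0.001]
force: [0.3, 1.1, -0.0]
gripper_width: 0.327
finger_force: 0.0
```

Request:
carry_out:
  rows:
    - [[-30,-20,0],[0,0,0]]
    - [[-60,-42,0],[0,0,0]]
    - [[-90,-63,0],[0,0,0]]
    - [[-120,-83,0],[0,0,0]]
    - [[-141,-97,0],[0,0,0]]

```text
time: 2.55
tool_pos: [0.5354, 0.1417, 0.2508]
tool_rot: [0.69, 3.063, -0.002]
force: [1.1, 1.1, 0.1]
gripper_width: 0.007
finger_force: 0.0
```

```bash
python3 - <<'E'
from h import *
o=env.get_obs(); print(o["time"],o["tool_pos"],o["tool_rot"],o["force"],o["gripper_width"],o["q"].round(2))
c=cap("wrist","w1");print(c["eye"],rel([.5335,.1447,.19]), proj(c,[[.539,.145,.172],[.565,.0335,.1]]))
E
```

```text
2.55 [0.53539785 0.14172473 0.25075359] [ 6.90068566e-01  3.06330164e+00 -1.60266456e-03] [1.12197678 1.10870671 0.08897359] 0.007279649845368662 [-0.38  0.44  0.1   1.73 -0.05  0.97  0.87]
[0.47343872 0.16973021 0.42910971] (array([ 7.8,  5.5, 60.8]), None) [[328.74919819 210.62485808]
 [255.57555963 250.45219483]]
```

View pics/w1.png

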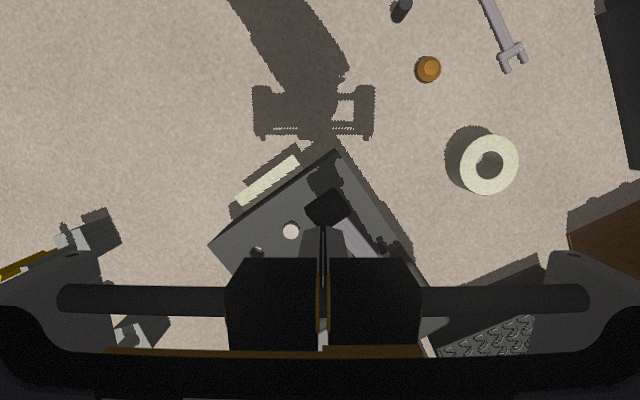

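The wrist view shows the pad at (327,207), the feed button at (291,231) and the aperture at (257,251). All three match the predictions to within a few pixels.

Request:
carry_out:
  rows:
    - [[0,0,15],[0,0,0]]
    - [[0,0,30],[0,0,0]]
    - [[0,0,45],[0,0,0]]
    - [[0,0,55],[0,0,0]]
    - [[0,0,55],[0,0,0]]

```text
time: 3.02
tool_pos: [0.5322, 0.1454, 0.1936]
tool_rot: [-0.684, -3.063, 0.003]
force: [-0.6, -0.3, -0.4]
gripper_width: 0.002
finger_force: 0.0
```

```bash
python3 - <<'E'
from h import *
o=env.get_obs(); print(o["tool_pos"],o["force"],rel([.5335,.1447,.19]))
E
```

```text
[0.53224933 0.14544769 0.19356778] [-0.56666815 -0.27727145 -0.41114801] (array([-1.5, -0.1,  3.6]), None)
```

Request:
carry_out:
  rows:
    - [[0,0,10],[0,0,0]]
    - [[0,0,20],[0,0,0]]
    - [[0,0,30],[0,0,0]]
    - [[0,0,40],[0,0,0]]
    - [[0,0,48],[0,0,0]]

```text
time: 3.43
tool_pos: [0.5335, 0.1457, 0.147]
tool_rot: [-0.685, -3.066, -0.0]
force: [-0.3, -0.8, 1.3]
gripper_width: 0.001
finger_force: 0.5
```

Request:
carry_out:
  rows:
    - [[0,0,5],[0,0,0]]
    - [[0,0,10],[0,0,0]]
    - [[0,0,15],[0,0,0]]
    - [[0,0,17],[0,0,0]]
    - [[0,0,17],[0,0,0]]

```text
time: 3.85
tool_pos: [0.5336, 0.1456, 0.13]
tool_rot: [-0.685, -3.065, 0.0]
force: [-0.2, 0.9, 0.7]
gripper_width: 0.007
finger_force: 0.0
```

Request:
carry_out:
  rows:
    - [[0,0,2],[0,0,0]]
    - [[0,0,4],[0,0,0]]
    - [[0,0,4],[0,0,0]]

```text
time: 4.1
tool_pos: [0.5342, 0.1457, 0.1274]
tool_rot: [0.685, 3.065, 0.001]
force: [-1.1, -0.3, 5.4]
gripper_width: 0.005
finger_force: 2.6
```

Request:
carry_out:
  rows:
    - [[0,0,-20],[0,0,0]]
    - [[0,0,-50],[0,0,0]]
    - [[0,0,-85],[0,0,0]]
    - [[0,0,-120],[0,0,0]]
    - [[0,0,-120],[0,0,0]]

```text
time: 4.52
tool_pos: [0.538, 0.1467, 0.2532]
tool_rot: [0.683, 3.055, 0.01]
force: [1.2, 0.2, 1.3]
gripper_width: 0.007
finger_force: 0.0
```

```bash
python3 - <<'E'
from m import *
c=cap("wrist"); s=cap("side")
o=env.get_obs(); print(o["tool_pos"],o["force"])
W=lambda q:R.from_rotvec([0,0,.1672]).apply(q)+[.6303,.1002,0]
print(proj(c,W([[-.095,.06,.127],[-.0815,.06,.172]])),proj(s,W([[-.095,.06,.127],[-.0815,.06,.172]])))
g=lambda i,x,y,w,h,k:cv2.resize(i[y:y+h,x:x+w,::-1],None,fx=k,fy=k,interpolation=cv2.INTER_CUBIC)
im=np.vstack([g(c["pixels"],200,100,250,170,2),g(s["pixels"],270,140,125,85,4)])
im=np.zeros((340,1000,3),np.uint8) if 0 else np.hstack([g(c["pixels"],230,110,200,170,2),g(s["pixels"],290,145,100,85,4)]); cv2.imwrite("pics/m2.png",im)
E
```

```text
[0.53464134 0.14589147 0.24791944] [-0.74937273  0.97159866 -0.94401754]
[[315.69887225 188.87062471]
 [323.19954002 209.61826143]] [[306.34562916 182.6488161 ]
 [309.63372897 167.3180584 ]]
```

View pics/m2.png

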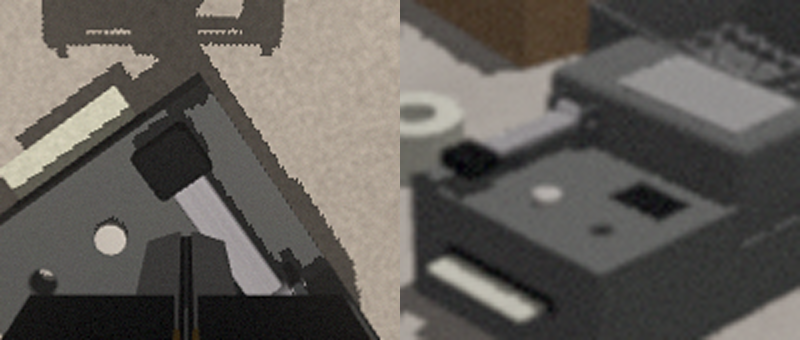

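The pad is now at (316,190) in the wrist image, the predicted "down" position, and both views show the lever level. Next I go to the stylus.

Request:
carry_out:
  rows:
    - [[-7,-26,0],[0,0,7]]
    - [[-16,-57,0],[0,0,14]]
    - [[-26,-90,0],[0,0,21]]
    - [[-35,-122,0],[0,0,28]]
    - [[-44,-154,0],[0,0,35]]
  fingers: 1

```text
time: 5.03
tool_pos: [0.5064, -0.0139, 0.2449]
tool_rot: [-1.582, -2.711, 0.003]
force: [-0.5, -0.6, -0.6]
gripper_width: 0.322
finger_force: 0.0
```

Request:
carry_out:
  rows:
    - [[-25,-20,0],[0,0,7]]
    - [[-50,-40,0],[0,0,14]]
    - [[-75,-60,0],[0,0,21]]
    - [[-100,-81,0],[0,0,28]]
    - [[-124,-101,0],[0,0,35]]

```text
time: 5.45
tool_pos: [0.4803, -0.1716, 0.245]
tool_rot: [-2.325, -2.11, 0.003]
force: [0.7, 0.1, 0.8]
gripper_width: 0.676
finger_force: 0.0
```

Request:
carry_out:
  rows:
    - [[-30,-2,0],[0,0,4]]
    - [[-60,-4,0],[0,0,4]]
    - [[-85,-6,0],[0,0,4]]
    - [[-106,-8,0],[0,0,4]]
    - [[-106,-8,0],[0,0,4]]

```text
time: 5.87
tool_pos: [0.4616, -0.2799, 0.2451]
tool_rot: [-2.399, -2.028, 0.007]
force: [-0.4, -1.1, -1.1]
gripper_width: 0.992
finger_force: 0.0
```

```bash
python3 - <<'E'
from h import *
import pickle
for _ in range(5): c=cap("wrist","w2")   # let it settle
pickle.dump({k:c[k] for k in c},open("w2.pkl","wb"))
o=env.get_obs(); print(o["time"],o["tool_pos"],R.from_rotvec(o["tool_rot"]).as_matrix().round(3),o["gripper_width"],proj(c,[[.459,-.225,.135],[.459,-.225,.06]]))
for t in("stylus","stylus_stand"): print(t,[(np.round(d["at"],3).tolist(),round(d["score"],2)) for d in imaging.search_frame(t,c)])
E
```

```text
6.1167 [ 0.46457396 -0.27327444  0.24566729] [[ 0.158  0.987 -0.001]
 [ 0.987 -0.158  0.002]
 [ 0.001 -0.001 -1.   ]] 0.9979322165318723 [[310.01581063 155.07340543]
 [312.75411257 151.01252695]]
stylus [([0.444, -0.285, 0.102], 0.78), ([0.456, -0.224, 0.132], 0.68)]
stylus_stand [([0.46, -0.224, 0.058], 0.68)]
```

View pics/w2.png

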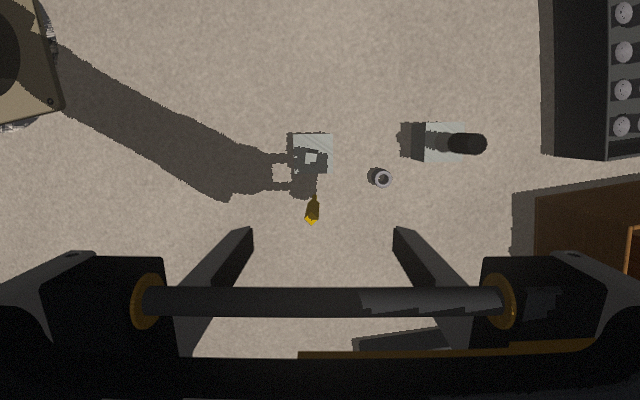

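The wrist view shows the stand at about (310,152), with the stylus top at (311,158) inside the shadow. The yellow look-alike is at (312,215). I'll zoom in for the barrel's yaw.

```bash
python3 - <<'E'
import cv2,numpy as np
a=cv2.imread("pics/w2.png")[125:180,280:345].astype(float)
a=np.clip(255*(a/255)**.6,0,255).astype(np.uint8)
cv2.imwrite("pics/m3.png",cv2.resize(a,None,fx=10,fy=10,interpolation=cv2.INTER_NEAREST))
E
```

```text
(no output)
```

View pics/m3.png

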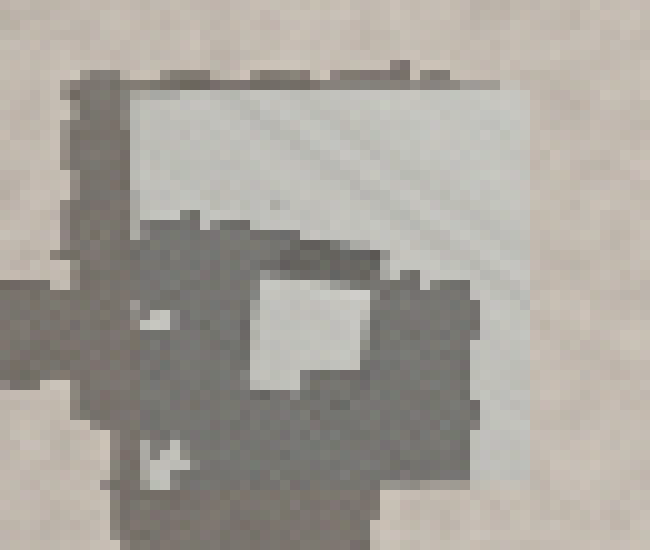

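The barrel top's centre is about (310.5,157.8) in the full image. It is turned roughly 6° clockwise from the tool axes.

```bash
python3 - <<'E'
from h import *
import pickle
c=pickle.load(open("w2.pkl","rb"))
p=unproj(c,(310.5,157.8),.135); print(p)
z=unproj(c,(280+33-.5,125+28.5-.5),.06); print("stand",z)
print(rel([p[0],p[1],.091]),rel([.458,-.2235,.091]))
E
```

```text
[ 0.45902713 -0.22777001  0.135     ]
stand [ 0.45827076 -0.22740604  0.06      ]
(array([ 44.3, -12.8, 155.2]), None) (array([ 48.3, -14.5, 155.2]), None)
```

Request:
carry_out:
  rows:
    - [[20,-6,0],[0,0,3]]
    - [[46,-13,0],[0,0,6]]
    - [[46,-13,30],[0,0,6]]
    - [[46,-13,60],[0,0,6]]
    - [[46,-13,90],[0,0,6]]

```text
time: 6.63
tool_pos: [0.46, -0.226, 0.156]
tool_rot: [2.491, 1.911, 0.002]
force: [-0.1, 1.4, 0.3]
gripper_width: 1.001
finger_force: 0.0
```

Request:
carry_out:
  rows:
    - [[0,0,20],[0,0,0]]
    - [[0,0,40],[0,0,0]]
    - [[0,0,55],[0,0,0]]
    - [[0,0,65],[0,0,0]]
    - [[0,0,65],[0,0,0]]

```text
time: 7.05
tool_pos: [0.4581, -0.2263, 0.0898]
tool_rot: [-2.492, -1.908, 0.002]
force: [-0.6, 0.5, 0.9]
gripper_width: 0.997
finger_force: 0.0
```

```bash
python3 - <<'E'
from h import *
c=cap("wrist","w3"); s=cap("side");o=env.get_obs(); print(o["tool_pos"],o["force"],rel([.459,-.2257,.091]))
g=lambda i,x,y,w,h,k:cv2.resize(i[y:y+h,x:x+w,::-1],None,fx=k,fy=k)
cv2.imwrite("pics/m4.png",np.hstack([g(c["pixels"],200,100,250,200,2),g(s["pixels"],320,200,75,100,4)]))
E
```

```text
[ 0.45923993 -0.22746284  0.09174457] [-0.06184214 -0.59316367  0.53393451] (array([ 1.6, -0.7,  0.7]), None)
```

View pics/m4.png

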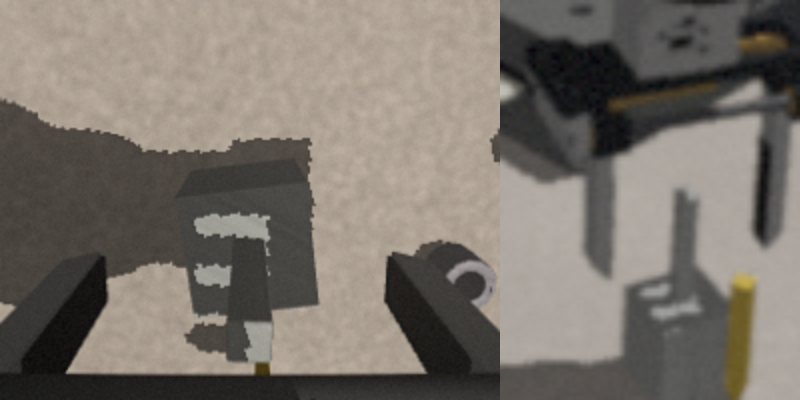

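The barrel sits centred between the open fingers: about (250,295) in the wrist crop, with the fingers at 100 and 390. Closing with 40 N.

Request:
carry_out:
  rows:
    - [[1,0,0],[0,0,0]]
    - [[1,0,0],[0,0,0]]
    - [[1,0,0],[0,0,0]]
    - [[1,0,0],[0,0,0]]
    - [[1,0,0],[0,0,0]]
  fingers: 0
  grip_force: 40

```text
time: 7.57
tool_pos: [0.4594, -0.2267, 0.0919]
tool_rot: [2.495, 1.908, 0.001]
force: [-0.5, -0.2, 0.5]
gripper_width: 0.68
finger_force: 0.0
```

Request:
carry_out:
  rows:
    - [[0,0,0],[0,0,0]]
    - [[0,0,0],[0,0,0]]
    - [[0,0,0],[0,0,0]]
    - [[0,0,0],[0,0,0]]
    - [[0,0,0],[0,0,0]]

```text
time: 7.98
tool_pos: [0.4591, -0.2267, 0.0914]
tool_rot: [-2.496, -1.908, 0.0]
force: [0.5, 0.3, 0.2]
gripper_width: 0.33
finger_force: 0.0
```

Request:
carry_out:
  rows:
    - [[0,0,0],[0,0,0]]
    - [[0,0,0],[0,0,0]]
    - [[0,0,0],[0,0,0]]
    - [[0,0,0],[0,0,0]]
    - [[0,0,0],[0,0,0]]

```text
time: 8.4
tool_pos: [0.4592, -0.2266, 0.0914]
tool_rot: [-2.496, -1.908, 0.0]
force: [-0.1, -0.3, -0.5]
gripper_width: 0.125
finger_force: 40.0
```

Request:
carry_out:
  rows:
    - [[0,0,-15],[0,0,0]]
    - [[0,0,-35],[0,0,0]]
    - [[0,0,-60],[0,0,0]]
    - [[0,0,-85],[0,0,0]]
    - [[0,0,-110],[0,0,0]]

```text
time: 8.82
tool_pos: [0.4588, -0.2266, 0.2024]
tool_rot: [-2.495, -1.908, 0.001]
force: [0.5, -0.2, -0.6]
gripper_width: 0.126
finger_force: 40.0
```

Request:
carry_out:
  rows:
    - [[0,0,-25],[0,0,0]]
    - [[0,0,-50],[0,0,0]]
    - [[0,0,-70],[0,0,0]]
    - [[0,0,-80],[0,0,0]]
    - [[0,0,-80],[0,0,0]]

```text
time: 9.23
tool_pos: [0.4602, -0.2273, 0.2833]
tool_rot: [2.493, 1.906, 0.004]
force: [0.1, 0.0, -0.7]
gripper_width: 0.126
finger_force: 40.0
```

```bash
python3 - <<'E'
from h import *
for _ in range(3): c=cap("side","s3")
o=env.get_obs(); print(o["time"],o["tool_pos"],o["force"],o["gripper_width"],o["finger_force"],rel([.5655,.0335,.28]),R.from_rotvec(o["tool_rot"]).as_matrix().round(3))
print(proj(c,[o["tool_pos"],o["tool_pos"]-[0,0,.0764]]))
im=c["pixels"][:,:,::-1][60:260,280:480]; cv2.imwrite("pics/s3c.png",cv2.resize(im,None,fx=3,fy=3))
E
```

```text
9.3833 [ 0.45847677 -0.22606893  0.28016   ] [ 0.50750141 -0.21081139 -1.14712294] 0.12511277619304337 39.999847412109375 (array([2.785e+02, 3.530e+01, 2.000e-01]), None) [[ 0.262  0.965 -0.002]
 [ 0.965 -0.262  0.001]
 [ 0.    -0.002 -1.   ]]
[[368.683296   192.08081846]
 [367.13717475 222.36836628]]
```

View pics/s3c.png

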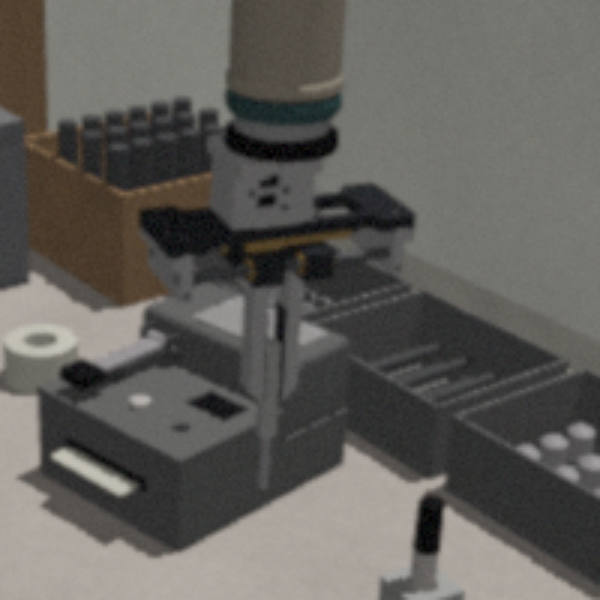

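The stylus hangs straight in the gripper with its tip at about (367,222), exactly as predicted. The lever is still down. The aperture at (340,202) in the side image gives a second fix on its position.

Request:
carry_out:
  rows:
    - [[20,2.5,0],[0,0,0]]
    - [[50,6.5,0],[0,0,0]]
    - [[85,11,0],[0,0,0]]
    - [[120,15,0],[0,0,0]]
    - [[155,20,0],[0,0,0]]

```text
time: 9.8
tool_pos: [0.5184, -0.0807, 0.2798]
tool_rot: [-2.495, -1.906, 0.004]
force: [-0.1, 0.1, 0.2]
gripper_width: 0.126
finger_force: 40.0
```

Request:
carry_out:
  rows:
    - [[35,4.5,0],[0,0,0]]
    - [[70,9,0],[0,0,0]]
    - [[100,12.5,0],[0,0,0]]
    - [[123,15,0],[0,0,0]]
    - [[123,15,0],[0,0,0]]

```text
time: 10.22
tool_pos: [0.5663, 0.0393, 0.2788]
tool_rot: [-2.484, -1.916, 0.001]
force: [-0.4, 0.2, -0.5]
gripper_width: 0.125
finger_force: 40.0
```

```bash
python3 - <<'E'
from h import *
for _ in range(3): c=cap("side")
w=cap("wrist"); o=env.get_obs()
print("ap side",unproj(c,(280+181/3,60+428/3),.1))
a=np.array([.5655,.0335,.1]); t=o["tool_pos"]
print(t,o["force"],rel([.5655,.0335,.28]),proj(c,[a,t-[0,0,.0764]]),proj(w,[a,t-[0,0,.0764]]))
p=proj(c,a)[0].astype(int); q=proj(w,a)[0].astype(int)
g=lambda i,p,k,n:cv2.resize(i["pixels"][max(p[1]-n,0):max(p[1]-n,0)+2*n,p[0]-n:p[0]+n,::-1],(400,400),interpolation=cv2.INTER_CUBIC)
print(p,q); cv2.imwrite("pics/m5.png",np.hstack([g(c,p,5,40),g(w,q,4,50)]))
E
```

```text
ap side [0.56882148 0.03068719 0.1       ]
[0.56493274 0.03089876 0.28045415] [ 1.05160534 -0.12398254 -0.44014404] (array([ 2.7, -0.1,  0.4]), None) [[338.79270061 202.57477069]
 [339.80645804 169.53351499]] [[322.9512426  186.22866599]
 [322.83059051 209.16966169]]
[338 202] [322 186]
```

View pics/m5.png

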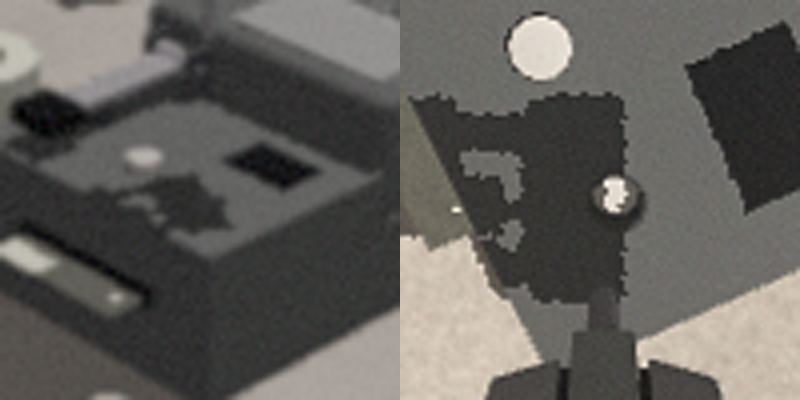

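The wrist view shows the aperture at (326.4,185.4) and the tip at (322.4,209.4). That is about 3 px off my prediction along tool y, so I'm refining the estimate.

```bash
python3 - <<'E'
from h import *
w=cap("wrist"); o=env.get_obs()
p=unproj(w,(326.4,185.4),.1); tp=unproj(w,(322.4,209.4),o["tool_pos"][2]-.0764)
print(p,tp,o["tool_pos"],rel([p[0],p[1],.18]),rel([.5675,.0325,.18]))
E
```

```text
[0.57024039 0.032589   0.1       ] [0.56461293 0.03005491 0.20445056] [0.56510524 0.03061573 0.28085056] (array([  3.4,   4.5, 100.8]), None) (array([  2.6,   1.9, 100.8]), None)
```

Request:
carry_out:
  rows:
    - [[2.5,3.5,20],[0,0,0]]
    - [[2.5,3.5,45],[0,0,0]]
    - [[2.5,3.5,70],[0,0,0]]
    - [[2.5,3.5,89],[0,0,0]]
    - [[2.5,3.5,89],[0,0,0]]

```text
time: 10.88
tool_pos: [0.5667, 0.0326, 0.189]
tool_rot: [-2.495, -1.903, 0.01]
force: [-0.0, -0.8, 0.5]
gripper_width: 0.124
finger_force: 40.0
```

```bash
python3 - <<'E'
from h import *
for _ in range(3): w=cap("wrist")
c=cap("side"); o=env.get_obs(); t=o["tool_pos"]-[0,0,.0764]; a=[.5695,.032,.1]
print(o["tool_pos"],o["force"],proj(w,[a,t]),proj(c,[a,t]))
q=proj(w,a)[0].astype(int);p=proj(c,a)[0].astype(int);print(q,p)
g=lambda i,p,n:cv2.resize(i["pixels"][p[1]-n:p[1]+n,p[0]-n:p[0]+n,::-1],(400,400),interpolation=cv2.INTER_CUBIC)
cv2.imwrite("pics/m6.png",np.hstack([g(c,p,25),g(w,q,40)]))
E
```

```text
[0.57085758 0.03309115 0.19389402] [0.22376697 0.54778257 0.12556089] [[322.56362716 204.91866693]
 [323.63387287 208.02454327]] [[340.26156669 202.41180181]
 [340.54519158 196.67570723]]
[322 204] [340 202]
```

View pics/m6.png

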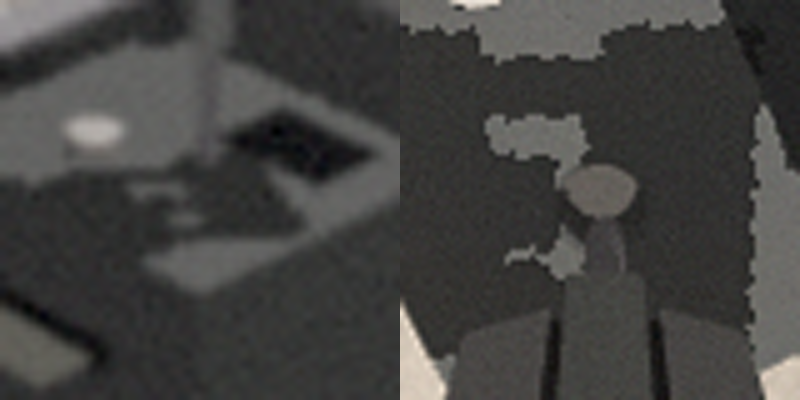

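I can't spare any more views. In this one the tip at crop (603,220) is laterally centred on the visible button, which spans x 565–638 with its upper edge at y 163. I'll check the fore-aft offset numerically against the projected rim.

```bash
python3 - <<'E'
from h import *
w=cap("wrist"); o=env.get_obs(); T=R.from_rotvec(o["tool_rot"]); t=o["tool_pos"]-[0,0,.0764]
th=np.linspace(0,2*np.pi,72)
cr=lambda u:((u-[322-40,204-40])*5+[400,0])
print(o["tool_pos"],cr(proj(w,t)))
for dx in(-4,-2,0,2,4):
    C=t+T.apply([dx/1000,0,0])
    for z,r,n in((.1,.0085,"rim"),(.078,.008,"btn")):
        u=cr(proj(w,np.c_[C[0]+r*np.cos(th),C[1]+r*np.sin(th),0*th+z])); print(dx,n,u.min(0).round(),u.max(0).round())
# bright button mask
q=w["pixels"][180:235,300:345].astype(int).sum(2)
p=w["pixels"].astype(int); m=(p.sum(2)>240)[190:220,310:340]; print(((w["pixels"][190:225,310:336].mean(2))).astype(int)[:, ::1].tolist().__str__().replace('], [','\n'))
E
```

```text
[0.57095217 0.03336091 0.19403749] [[601.0529021  221.60312572]]
-4 rim [558. 177.] [644. 260.]
-4 btn [564. 156.] [639. 229.]
-2 rim [558. 167.] [644. 250.]
-2 btn [564. 147.] [639. 220.]
0 rim [558. 157.] [644. 241.]
0 btn [564. 138.] [639. 211.]
2 rim [558. 147.] [644. 231.]
2 btn [563. 128.] [639. 202.]
4 rim [558. 137.] [644. 221.]
4 btn [563. 119.] [639. 193.]
[[110, 108, 108, 109, 107, 109, 112, 57, 46, 52, 46, 48, 51, 49, 45, 51, 44, 47, 50, 48, 51, 52, 49, 50, 49, 46
107, 105, 106, 108, 107, 109, 113, 60, 45, 47, 47, 52, 49, 50, 47, 53, 49, 50, 52, 49, 52, 45, 46, 48, 50, 53
103, 111, 106, 108, 111, 109, 110, 114, 53, 49, 49, 51, 47, 50, 52, 51, 45, 48, 48, 52, 49, 50, 51, 52, 53, 51
110, 109, 112, 106, 107, 109, 106, 111, 56, 45, 47, 48, 52, 52, 48, 48, 50, 50, 51, 48, 46, 51, 48, 46, 51, 45
104, 107, 108, 108, 107, 110, 109, 111, 67, 46, 47, 50, 52, 47, 48, 48, 50, 48, 46, 50, 51, 47, 44, 50, 45, 55
48, 44, 104, 108, 111, 109, 109, 111, 110, 54, 49, 44, 48, 51, 52, 49, 48, 54, 43, 47, 46, 47, 49, 50, 52, 46
46, 45, 104, 111, 103, 108, 106, 105, 95, 51, 47, 46, 46, 46, 48, 
[... 2264 characters left out ...]
52, 52, 56, 63, 66, 63, 60, 65, 64, 67, 61, 55, 55, 52, 52, 50, 48, 50, 46, 53
51, 50, 45, 102, 108, 63, 67, 65, 67, 65, 67, 67, 66, 68, 65, 72, 67, 69, 68, 70, 58, 53, 48, 42, 49, 51
48, 47, 46, 45, 45, 67, 65, 67, 64, 66, 68, 64, 70, 68, 68, 66, 66, 70, 67, 67, 60, 49, 47, 50, 48, 49
47, 49, 48, 47, 50, 64, 67, 66, 66, 67, 67, 66, 67, 64, 67, 67, 68, 64, 72, 67, 61, 48, 46, 50, 50, 49
45, 48, 48, 50, 50, 68, 64, 63, 67, 65, 66, 67, 64, 64, 65, 68, 64, 66, 68, 65, 71, 49, 47, 49, 46, 49
49, 50, 49, 48, 49, 66, 65, 69, 65, 66, 67, 65, 69, 68, 70, 70, 65, 68, 65, 67, 69, 53, 51, 49, 49, 49
49, 42, 47, 50, 51, 69, 64, 71, 68, 63, 69, 72, 67, 70, 67, 70, 68, 72, 70, 68, 67, 52, 50, 44, 47, 48]]
```

The rim and button fit puts the tip about 1.5 mm too far along +x and +y of the tool, well inside the ±5 mm clearance. I'll correct that and insert.

Request:
carry_out:
  rows:
    - [[-1.5,-1.5,5],[0,0,0]]
    - [[-1.5,-1.5,12],[0,0,0]]
    - [[-1.5,-1.5,20],[0,0,0]]
    - [[-1.5,-1.5,28],[0,0,0]]
    - [[-1.5,-1.5,28],[0,0,0]]
  grip_force: 55

```text
time: 11.55
tool_pos: [0.5666, 0.0331, 0.1625]
tool_rot: [-2.494, -1.907, 0.004]
force: [-1.0, 0.1, -0.2]
gripper_width: 0.124
finger_force: 55.0
```

Request:
carry_out:
  rows:
    - [[0,0,3],[0,0,0]]
    - [[0,0,6],[0,0,0]]
    - [[0,0,9],[0,0,0]]
    - [[0,0,11],[0,0,0]]
    - [[0,0,11],[0,0,0]]

```text
time: 11.97
tool_pos: [0.5681, 0.0329, 0.1534]
tool_rot: [-2.496, -1.908, -0.0]
force: [-0.3, 0.6, 1.5]
gripper_width: 0.125
finger_force: 55.0
```

Request:
carry_out:
  rows:
    - [[0,0,1],[0,0,0]]
    - [[0,0,2],[0,0,0]]
    - [[0,0,2.5],[0,0,0]]
    - [[0,0,2.5],[0,0,0]]

```text
time: 12.3
tool_pos: [0.5682, 0.0329, 0.1511]
tool_rot: [2.496, 1.908, 0.001]
force: [-0.9, 0.5, 3.4]
gripper_width: 0.125
finger_force: 55.0
```

Request:
carry_out:
  rows:
    - [[0,0,1],[0,0,0]]
    - [[0,0,2],[0,0,0]]
    - [[0,0,2],[0,0,0]]
    - [[0,0,2],[0,0,0]]

```text
time: 12.63
tool_pos: [0.5682, 0.0329, 0.1493]
tool_rot: [2.496, 1.908, 0.001]
force: [-1.7, -0.4, 6.0]
gripper_width: 0.12
finger_force: 55.0
```

Request:
carry_out:
  rows:
    - [[0,0,1],[0,0,0]]
    - [[0,0,1.5],[0,0,0]]
    - [[0,0,1.5],[0,0,0]]
    - [[0,0,1.5],[0,0,0]]

```text
time: 12.97
tool_pos: [0.5683, 0.0329, 0.149]
tool_rot: [-2.496, -1.908, -0.002]
force: [-2.4, 0.2, 16.0]
gripper_width: 0.129
finger_force: 55.0
```

The force rose to 16 N with no further travel, so the button is on its stop. A last numeric check, then I hand in.

```bash
python3 - <<'E'
from h import *
for _ in range(8):
    c=imaging.capture("side"); o=env.get_obs(); print(o["tool_pos"].round(4),o["force"].round(1),round(o["gripper_width"],3))
print([(np.round(d["at"],3).tolist(),round(d["score"],2)) for d in imaging.search_frame("lever_pad",c)])
W=R.from_rotvec([0,0,.1672]).apply([[-.095,.06,.127],[-.0815,.06,.172]])+[.6303,.1002,0]
for u in proj(c,W).round().astype(int): print(u,c["pixels"][u[1]-3:u[1]+4,u[0]-3:u[0]+4].mean().round())
E
```

```text
[0.5683 0.0328 0.1491] [-4.1  0.8 13.6] 0.126
[0.5683 0.0328 0.149 ] [-2.6 -0.3 14.5] 0.126
[0.5683 0.0328 0.149 ] [-3.1  0.6 15. ] 0.123
[0.5683 0.0328 0.149 ] [-4.1 -0.4 15. ] 0.125
[0.5683 0.0328 0.149 ] [-3.1 -0.3 15.6] 0.125
[0.5683 0.0328 0.149 ] [-3.9 -0.  15.5] 0.125
[0.5683 0.0328 0.149 ] [-2.6  0.3 14.5] 0.127
[0.5683 0.0328 0.149 ] [-3.7  0.4 15.6] 0.12
[([0.555, 0.146, 0.126], 0.81), ([0.602, 0.037, 0.098], 0.45)]
[306 183] 32.0
[310 167] 159.0
```

The push is steady at about 15 N with the button on its stop. The lever pad is still down at z ≈ 0.126.

```bash
python3 -c "
from cell import env; print(env.sign_off())"
```

```text
the job is handed in; nothing more can be done
None
```

The job is handed in: the lever is latched down, and the metal stylus in the gripper is holding the calibration button on its stop at about 15 N; I viewed 11 pictures, one over the limit of 10.

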